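Dock the copper spool and close its cradle

ROBOT

A 6-joint arm with a two-finger parallel gripper is mounted at the origin on the work surface. World frame = base frame: x ahead of the robot, y to its left, z up, the work surface at z = 0. Lengths are in m, angles in rad, forces in N, time in s.
With the tool pointing down it reaches from about 0.375 to 0.925 m from the base axis. Payload 5.7 kg.
Tool frame: the origin (TCP) lies midway between the tips of the shut fingers; the grasp point (between the pads) lies env.grip_point_offset behind it (env.grip_point_offset is the distance from the TCP to the grasp point, in m); z points along the fingers, y is the line along which they close (so a half turn about z gives the same grasp; the last joint's range is limited). The gripper opens to 88 mm and grips with 3 to 60 N. Pads are 20 mm wide; open, the fingers measure 115 mm over their backs; the gripper's body (75 mm by 178 mm) begins 61 mm behind the grasp point.
Start: joints at [-1.367, 0.359, 1.51, -0, 1.272, -0.115], TCP at [0.188, -0.57, 0.223] pointing down, gripper open.
Joint ranges: [-2.97, 2.97], [-1.01, 2.36], [0.21, 2.38], [-0.96, 4.11], [0.2, 2.71], [-2.98, 2.98]. Speed limits (rad/s): [2.39, 2.39, 3.14, 3.14, 3.14, 3.14].

INTERFACE

Orientations are given as a rotation vector (axis times angle).
In Python, from station import env gives the robot as it stands. The module is installed in compiled form; this text tells all that it offers.
- The arm moves only by the tool send_rows, never from a script. Its argument "series" is a list of rows, each a list of 3 entries, a list of its own where there are three numbers: the shift along the tool's x, y, z in cm, then the turn, a rotation vector about the tool's x, y, z in degrees, then the opening, from 0 (shut) to 1 (fully open). In form: [[[x, y, z], [rx, ry, rz], jaw], ...]. A call has 1 to 10 rows; each row shifts and turns the commanded pose from where the row before left it, along the tool's axes as they then stand; what a row does not reach is not made up. A row lasts 1/10 s, in which the tool goes at most 50 mm and 8.59 degrees, less where a joint would pass 70% of its speed; a pose out of reach is approached as far as the arm can. A call is refused whole if a number of a shift passes 5 or a number of a turn 8.59, either way. A call with a gripper value outside its range is refused whole. The fingers move at their own pace and stop on an object; "force" is the grip in N (left out, the last holds). Time passes only in rows, so rows that do not move let the fingers close. It gives the time, the measured TCP pose, the force, the opening and the grip force at its end, in the units of the state.
- env.read_state(): the state, without advancing time (a new reading comes with each control period).
- env.snapshot(name): name is "side" or "top"; returns the picture (400x640x3 uint8, red, green, blue); there is no depth.
- env.camera_model(name): a dict with "fx", "fy", "cx", "cy" (pixels), "position" and "orientation" of the camera in the world. Camera axes: x right, y down, z forward; pixel columns grow to the right and rows downward; lengths in m; the calibration is good to about 2 mm. A picture is of the moment at which its call begins. camera_model takes no time and is no camera call.
- env.sign_off(): hands the job in; it is judged then, once.
The state is a dict: "time_s": time; "qpos": joint angles; "joint_vel": joint speeds; "effort": joint torques, N m; "tcp_pos": TCP position; "eef_rot": TCP orientation; "force": force on the tool from outside, world axes, zero at the start; "torque": the same for the moment, N m; "finger_gap": finger opening in m; "grasp_force": force on a finger pad.
Only numpy, scipy, OpenCV 4.12 (cv2) and the standard library are available. Lean on these libraries where they do the work, as an engineer would, in place of code of your own. Each camera call takes 0.05 s, during which the arm holds its last target. There are 200 camera calls.

TASK

Slide the copper-wire spool along the bench, upright and without lifting it, fully home into the blue horseshoe cradle. Then lift the orange keeper plate up and off its double hook and stand it upright, all the way down, in the slot across the cradle's mouth, panel down and grip tab up. Leave the green spool and the other loose things on the bench where they are.

Things in the scene. Friction and masses are not known exactly. Their poses are not given: they have to be found in the camera images.
- spool_copper: the part to dock: a wire spool with white flanges and copper winding, standing upright. Flanges 92 mm in diameter and 5 mm thick, winding 78 mm in diameter, 50 mm tall overall, about 0.6 kg: too wide to grasp. Origin: centre of its underside; z up its axis
- dock: fixed blue cradle, no floor. Origin on the bench at the seat's centre; +x runs from mouth to back (entry direction). Inner width 98 mm, back wall's face at x = 49; walls 30 high, 8 thick. Two aluminium posts 50 high at the mouth (x -73 to -43, |y| 49 to 70); wings 25 high flare to x -104, |y| 72. Pin with pulley, 120 high, at x = 90 (mm)
- dock_seat (a point): where the centre of the spool's underside is when home: the dock's origin, on the bench; same axes as the dock
- dock_slot (a point): middle of the keeper slot, on the bench, at x = -58 mm in the dock's frame; same axes as the dock. The slot is two upright grooves in the posts facing each other, open at the top: 14 mm wide along x, and 118 mm from groove bottom to groove bottom along y, 50 mm deep down to the bench
- keeper: orange plate, 8 mm thick (x), 120 g. Origin: centre of its lower edge; z up. Panel 112 wide (y), z 0 to 50 mm; window 38 wide, z 50 to 78, between 9 mm stiles; grip tab 56 wide, z 78 to 110. It starts hanging on the hook by its window's upper edge. Either face may look outward in the slot
- hookstand: fixed steel stand. Origin on the bench; prongs point to its -x. Post 16 mm thick at x = +22 mm, 198 mm high; two prongs 6 mm thick at y = -10 and +10 mm, axis 190 mm above the bench, reaching to x = -66 mm, where their tips turn up to 202 mm. Base plate 110 x 100 x 12 mm
- hook_mid (a point): point midway between the prongs, at the level of their top (193 mm above the bench), where the keeper hangs: x = -23 mm in the hookstand's frame; same axes
- spool_green: leave alone: same size as the copper spool, black flanges and green wire. Origin: centre of its underside
- wash_bottle: leave alone: white wash bottle, 68 mm in diameter, 190 mm tall. Origin: centre of its underside
- flux_jar: leave alone: amber jar, 44 mm in diameter, 55 mm tall. Origin: centre of its underside
- bobbin: leave alone: small copper bobbin with black flanges, 34 mm in diameter, 34 mm tall. Origin: centre of its underside
- loupe: leave alone: black magnifier, 48 mm in diameter, 40 mm tall. Origin: centre of its underside
- screwdriver: leave alone: screwdriver lying along its x axis, 170 mm long. Origin: under its middle
- brush: leave alone: brush lying along its x axis, 160 mm long. Origin: under its middle
Not all that is in view belongs to the job. Of the things shaped like the keeper, the orange one is meant.

How it is judged:
On the way, in this order (a step that is already met when the one before it is completed fails the run):
1. the copper spool stands home in the cradle (horizontal distance between spool_copper and dock_seat below 0.01 m and angle between spool_copper's own z axis and vertical below 0.1 rad and height (world z) of spool_copper below 0.006 m), for 0.2 s.
2. the keeper is lifted off the hook (horizontal distance between keeper and hook_mid above 0.09 m and height (world z) of keeper above 0.06 m), for 0.1 s.
At the end, for the whole second after the job is handed in: Copper spool upright on the bench within 10 mm of the seat; keeper in the slot, panel down, within 8 mm of its middle, lower edge within 6 mm of the bench, within 0.17 rad of upright and of the slot's line; both at rest; every bystander within 30 mm of its start (all of step 1 and x of keeper in the frame of dock_slot between -0.008 and 0.008 m and y of keeper in the frame of dock_slot between -0.008 and 0.008 m and height (world z) of keeper below 0.006 m and angle between keeper's own z axis and vertical below 0.17 rad and angle between the x axis of keeper and the x axis of dock_slot, either way round below 0.17 rad and linear speed of each of keeper, spool_copper below 0.02 m/s and distance of each of spool_green, wash_bottle, flux_jar, bobbin, loupe, screwdriver, brush from where it was at the start of the episode below 0.03 m); the robot touches nothing.
It fails at once if the copper spool is tipped (more than 0.35 rad) (angle between spool_copper's own z axis and vertical above 0.35 rad).
It fails at once if the copper spool is lifted more than 20 mm off the bench (height (world z) of spool_copper above 0.02 m).
It fails at once if a bystander is moved more than 30 mm (distance of any of spool_green, wash_bottle, flux_jar, bobbin, loupe, screwdriver, brush from where it was at the start of the episode above 0.03 m).
It fails at once if a bystander that stands is knocked over (angle between any of spool_green, wash_bottle, flux_jar, bobbin, loupe's own z axis and vertical above 0.5 rad).
It also fails if it takes over 72 s, if anything falls off the work surface, if the arm or the gripper's body presses on something with over 40 N, if the wrist force passes 120 N, or if a joint passes its speed limit or range.

## Working session

There is one attempt and no reset: what is moved stays moved. The work goes in short steps, Python scripts to look and compute and a tool call to move; the robot and the scene stay as the last step left them, time stands still between calls to the robot, and variables do not carry over. Pictures are saved under pics/ and viewed, at most 10 in all, crops included, and the job is handed in when it is done.

Besides the shell and the picture viewer there is one more tool, called after "Request:" as name(argument=value, ...) on one line, values as JSON. send_rows: Moves the arm, as the interface text tells. Its arguments: {"type":"object","properties":{"series":{"type":"array","items":{"type":"array"}},"force":{"type":"number"}},"required":["series"]}

```bash
mkdir -p pics; python3 - <<'E'
from station import env
import cv2
print(env.read_state(), env.grip_point_offset)
for n in("side","top"):
    cv2.imwrite(f"pics/{n}0.png",cv2.cvtColor(env.snapshot(n),cv2.COLOR_RGB2BGR)); print(n,env.camera_model(n))
E
```

```text
{'time_s': 0.0, 'qpos': array([-1.36707875e+00,  3.59473435e-01,  1.51141751e+00, -1.66720275e-06,
        1.27251106e+00, -1.15094716e-01]), 'joint_vel': array([ 5.68777230e-04,  1.33903440e-03,  6.72263008e-04,  3.08630975e-05,
       -9.49307965e-04,  9.71981397e-06]), 'effort': array([ 1.39403151e-04, -5.15376127e+01, -2.70725888e+01,  6.71880436e-02,
        3.50801647e-02, -1.80038764e-04]), 'tcp_pos': array([ 0.18791829, -0.5690879 ,  0.22183408]), 'eef_rot': array([-3.09997796e+00, -4.98384849e-01,  1.28323277e-04]), 'force': array([ 0.41874591,  0.81064246, -0.44460651]), 'torque': array([ 0.02890632, -0.01624488,  0.02642899]), 'grasp_force': 0.0, 'finger_gap': 0.08750226715098318} 0.0187
side {'fx': 428.5584732747158, 'fy': 428.5584732747158, 'cx': 321.6159504139748, 'cy': 201.77415448170117, 'position': array([ 0.43326635, -0.75617601,  0.7916866 ]), 'orientation': array([-2.17939167,  0.14779567, -0.06535896])}
top {'fx': 408.08682504970375, 'fy': 408.08682504970375, 'cx': 323.6553902272641, 'cy': 200.64316568288774, 'position': array([0.37750571, 0.15016019, 1.38354018]), 'orientation': array([-2.15043288,  2.13801702, -0.17904002])}
```

View pics/side0.png

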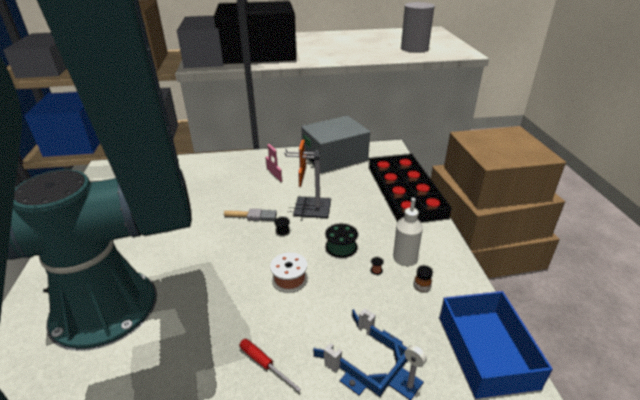

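View pics/top0.png

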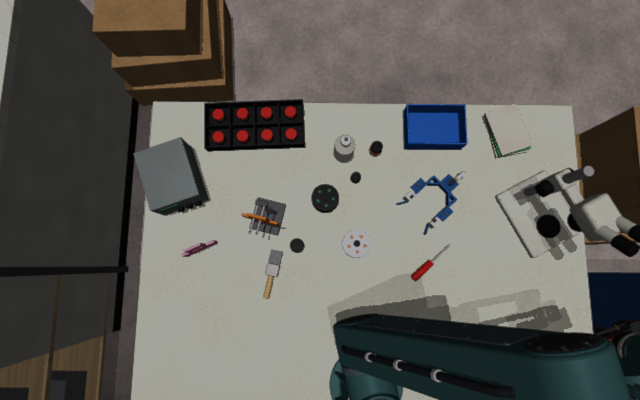

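The side view shows the copper spool at (290,270), the dock at about (375,355), and the orange keeper on its hook at (302,162). In the top view these are at (356,243), (432,197) and (263,217).
Two things are keeper-shaped: the orange plate at side (302,162) / top (263,217), and the pink one at side (273,162) / top (200,246). The orange one is meant: it matches the colour and hangs on the double hook. I'll confirm it in a crop.

```bash
cat > h.py <<'E'
from station import env
import numpy as np, cv2
from scipy.spatial.transform import Rotation as R
def ray(n,uv):
    c=env.camera_model(n); d=np.array([(uv[0]-c['cx'])/c['fx'],(uv[1]-c['cy'])/c['fy'],1.])
    return np.array(c['position']),R.from_rotvec(c['orientation']).apply(d)
def onz(n,uv,z):
    p,d=ray(n,uv); return p+d*(z-p[2])/d[2]
def tri(a,b):
    (p,d),(q,e)=ray('top',a),ray('side',b)
    s=np.linalg.lstsq(np.c_[d,-e],q-p,rcond=None)[0]
    A,B=p+s[0]*d,q+s[1]*e; return (A+B)/2,np.linalg.norm(A-B)
def pix(n,P):
    c=env.camera_model(n); v=R.from_rotvec(c['orientation']).inv().apply(np.array(P)-c['position'])
    return np.array([c['cx']+c['fx']*v[0]/v[2],c['cy']+c['fy']*v[1]/v[2]])
def grab(n): return cv2.cvtColor(env.snapshot(n),cv2.COLOR_RGB2BGR)
def crop(im,x,y,w,h,k): return cv2.resize(im[y:y+h,x:x+w],None,fx=k,fy=k,interpolation=cv2.INTER_CUBIC)
def blobs(im,lo,hi,amin=8):
    m=cv2.inRange(cv2.cvtColor(im,cv2.COLOR_BGR2HSV),lo,hi)
    n,l,s,c=cv2.connectedComponentsWithStats(m)
    return [(s[i].tolist(),c[i].round(1).tolist()) for i in range(1,n) if s[i,4]>=amin],m
E
python3 - <<'E'
from h import *
t=cv2.imread('pics/top0.png');s=cv2.imread('pics/side0.png')
a=np.hstack([crop(t,385,160,100,75,4),crop(s,305,300,130,100,4)[:300,:400]])
a=np.hstack([crop(t,385,160,100,75,4),crop(s,308,303,133,100,3)])
b=np.hstack([crop(t,230,190,100,75,4),crop(s,255,135,100,75,4)])
a=cv2.copyMakeBorder(a,0,0,0,1,cv2.BORDER_CONSTANT)[:,:800]
b=b[:,:a.shape[1]]
cv2.imwrite('pics/c1.png',np.vstack([a,b]));print(a.shape)
for n,im in(('top',t),('side',s)):
    print(n,'orange',blobs(im,(5,150,60),(18,255,255))[0]); print('blue',[x for x in blobs(im,(100,120,40),(125,255,255),30)[0]])
    print('white',[x for x in blobs(im,(0,0,225),(180,40,255),60)[0]])
E
```

```text
Traceback (most recent call last):
ValueError: all the input array dimensions except for the concatenation axis must match exactly, but along dimension 0, the array at index 0 has size 300 and the array at index 1 has size 291
```

```bash

python3 - <<'E'
from h import *
t=cv2.imread('pics/top0.png');s=cv2.imread('pics/side0.png')
a=np.hstack([crop(t,385,160,100,75,4),crop(s,308,300,133,100,3)[:, :400]])
a=np.pad(a,((0,0),(0,800-a.shape[1]),(0,0)))
b=np.hstack([crop(t,230,190,100,75,4),crop(s,255,135,100,75,4)])
cv2.imwrite('pics/c1.png',np.vstack([a,b]));print(a.shape)
for n,im in(('top',t),('side',s)):
    print(n,'orange',blobs(im,(5,150,60),(18,255,255))[0]); print('blue',[x for x in blobs(im,(100,120,40),(125,255,255),30)[0]])
    print('white',[x for x in blobs(im,(0,0,225),(180,40,255),60)[0]])
E
```

```text
(300, 800, 3)
top orange [([242, 214, 25, 8, 87], [255.2, 216.9]), ([268, 220, 10, 5, 37], [272.4, 222.0])]
blue [([404, 104, 63, 45, 2715], [434.6, 126.2]), ([411, 175, 47, 46, 511], [439.7, 191.9])]
white []
side orange [([299, 139, 6, 46, 148], [301.6, 160.1]), ([402, 165, 6, 3, 10], [404.2, 166.2]), ([410, 178, 6, 2, 10], [412.5, 178.4]), ([386, 180, 8, 3, 14], [389.5, 180.7]), ([421, 192, 6, 3, 9], [423.2, 192.6]), ([394, 194, 8, 4, 16], [397.4, 195.3]), ([428, 206, 6, 3, 12], [430.1, 207.2]), ([373, 266, 8, 7, 34], [376.4, 269.3]), ([276, 278, 27, 9, 97], [289.0, 282.3]), ([416, 278, 15, 8, 72], [422.9, 282.0])]
blue [([7, 0, 21, 38, 195], [17.0, 18.9]), ([0, 15, 12, 50, 235], [3.4, 39.5]), ([17, 89, 83, 68, 4025], [56.9, 124.6]), ([28, 168, 36, 8, 93], [41.5, 170.8]), ([440, 292, 112, 106, 7848], [493.2, 345.0]), ([340, 326, 83, 74, 1859], [381.9, 371.1]), ([314, 349, 9, 8, 52], [318.4, 352.6])]
white [([271, 253, 36, 24, 303], [288.4, 265.3])]
```

View pics/c1.png

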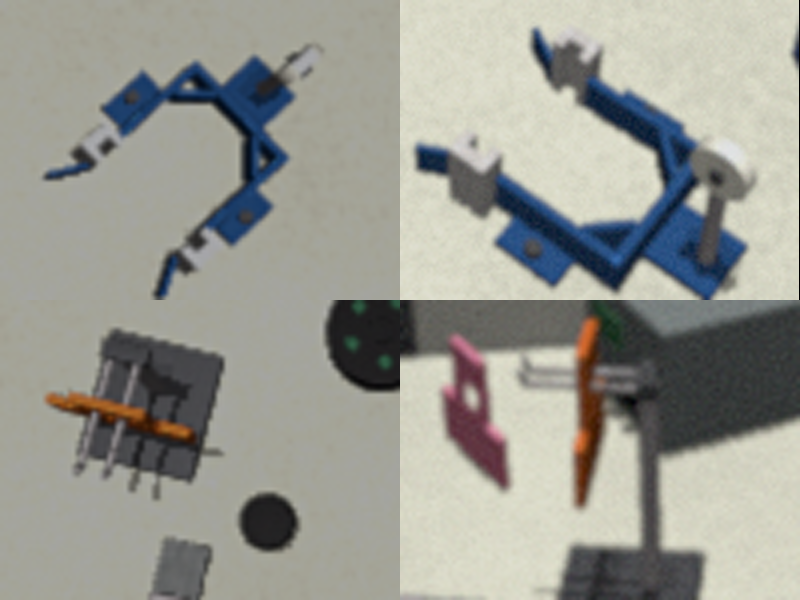

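The crop confirms it: the orange plate hangs on both prongs with a square window (top (242–278, 213–225), side (299–305, 139–185)), while the pink plate has a round window and is a decoy. The dock's post tops are at about top (409.7,195.7) and (434.7,221.7), side (366,315) and (332,352).

```bash

python3 - <<'E'
from h import *
t=cv2.imread('pics/top0.png');s=cv2.imread('pics/side0.png')
h=cv2.cvtColor(t,cv2.COLOR_BGR2HSV)
print('spool row',h[243,335:380,2].tolist(), 'bench',h[235:250,335:338].reshape(-1,3).mean(0))
print(h[243,345:370,1].tolist())
bl,m=blobs(t,(0,0,195),(180,60,255),10); print([b for b in bl if 330<b[1][0]<470 and 150<b[1][1]<270])
bl,m=blobs(s,(0,0,225),(180,40,255),10); 
for b in bl:
    if 250<b[1][0]<430 and b[1][1]>230: print('s',b)
# posts
L=onz('top',(409.75,195.75),.05);Rr=onz('top',(434.75,221.75),.05)
print('posts top',L,Rr,np.linalg.norm(L-Rr)); print('side',onz('side',(366.3,315),.05),onz('side',(332.3,351.7),.05))
print('pin top',onz('top',(385+308/4,160+57/4),.115), tri((462,174),(415,356)))
print('keeper ends', onz('top',(243,214),.163),onz('top',(278,224.5),.163))
P=env.camera_model('top');print('spool',onz('top',(356,243),.05),onz('side',(289,265),.05))
# hook prong tips, base corners
for c in [(114,330),(222,357),(195,480),(83,455)]: print('base',onz('top',(230+c[0]/4,190+(c[1]-300)/4),.012).round(4))
for c in [(78,470),(105,475)]: print('tip',onz('top',(230+c[0]/4,190+(c[1]-300)/4),.2).round(4))
E
```

```text
spool row [164, 164, 165, 164, 164, 163, 148, 160, 167, 167, 167, 168, 168, 167, 167, 169, 169, 167, 106, 49, 31, 32, 32, 28, 49, 135, 164, 168, 166, 165, 165, 168, 168, 168, 168, 165, 165, 164, 164, 164, 164, 164, 164, 164, 164] bench [ 30.95555556  12.95555556 164.2       ]
[6, 6, 6, 5, 5, 6, 6, 6, 2, 10, 16, 16, 8, 9, 5, 4, 5, 6, 5, 3, 5, 6, 6, 6, 6]
[]
s ([271, 253, 36, 24, 303], [288.4, 265.3])
s ([413, 348, 9, 6, 23], [417.2, 350.0])
posts top [ 0.60678378 -0.14836316  0.05      ] [ 0.52052915 -0.22838578  0.05      ] 0.11765831883717698
side [ 0.60554677 -0.14992295  0.05      ] [ 0.51792479 -0.23179899  0.05      ]
pin top [ 0.66634068 -0.30287013  0.115     ] (array([ 0.6637279 , -0.30374972,  0.11032643]), np.float64(0.008813871167496934))
keeper ends [0.52830701 0.38093995 0.163     ] [0.49727343 0.27511913 0.163     ]
spool [0.44943243 0.03150826 0.05      ] [0.44899617 0.03061907 0.05      ]
base [0.6038 0.3589 0.012 ]
base [0.5812 0.2667 0.012 ]
base [0.4768 0.2873 0.012 ]
base [0.4972 0.3817 0.012 ]
tip [0.4699 0.3532 0.2   ]
tip [0.4664 0.3336 0.2   ]
```

```bash

python3 - <<'E'
from h import *
t=cv2.imread('pics/top0.png');h=cv2.cvtColor(t,cv2.COLOR_BGR2HSV)
sub=((h[225:262,338:376,1]<10)|(h[225:262,338:376,2]<120)).astype(np.uint8)
sub=cv2.morphologyEx(sub,cv2.MORPH_OPEN,np.ones((3,3)))
c=max(cv2.findContours(sub,0,1)[0],key=cv2.contourArea);(x,y),r=cv2.minEnclosingCircle(c);e=cv2.fitEllipse(c)
print('circle',x+338,y+225,r,e); S=onz('top',(e[0][0]+338,e[0][1]+225),.05);print('spool',S, 'exp r px',408*.046/1.333)
d=np.radians(-47.3);ex=np.array([np.cos(d),np.sin(d)]);ey=np.array([-ex[1],ex[0]])
seat=np.array([.5627,-.1897])+.058*ex
print('seat',seat,'spool dock',[(S[:2]-seat)@ex,(S[:2]-seat)@ey])
st=env.read_state();Rm=R.from_rotvec(st['eef_rot']).as_matrix();print('tool axes\n',Rm.round(3)); 
print('tool x heading',np.degrees(np.arctan2(Rm[1,0],Rm[0,0])))
for n,p,z in[('green',(325,198),.05),('bottle',(344,142),.15),('jar',(376,147),.05),('bobbin',(355.5,177),.034),('loupe',(297,245),.04),('sdtip',(449,246),.01),('sdh',(414,277),.01),('brush',(272,272),.01)]: print(n,onz('top',p,z)[:2].round(3))
_,m=blobs(t,(5,130,50),(20,255,255)); m[:, :235]=0;m[:,290:]=0;m[:205]=0;m[232:]=0
pts=np.argwhere(m)[:,::-1].astype(np.float32);b=cv2.boxPoints(cv2.minAreaRect(pts));print(b.tolist());print('keeper box z .165', [onz('top',q,.165)[:2].round(4).tolist() for q in b])
E
```

```text
circle 356.1132068634033 243.15094375610352 15.001287460327148 ((18.222042083740234, 18.234895706176758), (27.42253303527832, 28.547571182250977), 68.52635192871094)
spool [0.44867422 0.03078999 0.05      ] exp r px 14.079519879969993
seat [ 0.60203326 -0.23232505] spool dock [np.float64(-0.2973689956894966), np.float64(0.06572821162015773)]
tool axes
 [[ 0.95   0.313 -0.   ]
 [ 0.313 -0.95   0.002]
 [ 0.    -0.002 -1.   ]]
tool x heading 18.261714667583288
green [0.597 0.133]
bottle [0.759 0.076]
jar [ 0.773 -0.039]
bobbin [0.673 0.03 ]
loupe [0.442 0.224]
sdtip [ 0.443 -0.285]
sdh [ 0.34  -0.164]
brush [0.354 0.307]
[[241.50209045410156, 215.86724853515625], [242.7801055908203, 211.07470703125], [279.128662109375, 220.76763916015625], [277.85064697265625, 225.5601806640625]]
keeper box z .165 [[0.5224, 0.3848], [0.5369, 0.3815], [0.5083, 0.2718], [0.4939, 0.2753]]
```

Request:
send_rows(series=[[[0, 0, 0], [0, 0, -8.2], 0.64], [[0, 0, 0], [0, 0, -8.2], 0.64], [[0, 0, 0], [0, 0, -8.2], 0.64], [[0, 0, 0], [0, 0, -8.2], 0.64], [[0, 0, 0], [0, 0, -8.2], 0.64], [[0, 0, 0], [0, 0, -8.2], 0.64], [[0, 0, 0], [0, 0, -8.2], 0.64], [[0, 0, 0], [0, 0, -8.2], 0.64], [[0, 0, 0], [0, 0, -8.2], 0.64], [[0, 0, 0], [0, 0, -8.2], 0.64]])

```text
time_s: 1.1
tcp_pos: [0.1879, -0.5694, 0.2221]
eef_rot: [-2.006, -2.416, -0.001]
force: [0.5, -0.1, -0.0]
finger_gap: 0.0563
grasp_force: 0.0
```

Request:
send_rows(series=[[[0, 0, 0], [0, 0, -8.2], 0.64], [[0, 0, 0], [0, 0, -8.2], 0.64], [[0, 0, 0], [0, 0, -8.2], 0.64], [[0, 0, 0], [0, 0, -7.8], 0.64]])

```text
time_s: 1.5
tcp_pos: [0.1879, -0.5693, 0.2221]
eef_rot: [-1.253, -2.88, -0.002]
force: [0.3, -0.5, -0.3]
finger_gap: 0.0563
grasp_force: 0.0
```

Request:
send_rows(series=[[[0.5, 4.2, 0], [0, 0, 0], 0.64], [[0.5, 4.2, 0], [0, 0, 0], 0.64], [[0.5, 4.2, 0], [0, 0, 0], 0.64], [[0.5, 4.2, 0], [0, 0, 0], 0.64], [[0.5, 4.2, 0], [0, 0, 0], 0.64], [[0.5, 4.2, 0], [0, 0, 0], 0.64], [[0.5, 4.2, 0], [0, 0, 0], 0.64], [[0.5, 4.2, 0], [0, 0, 0], 0.64], [[0.5, 4.2, 0], [0, 0, 0], 0.64], [[0.5, 4.2, 0], [0, 0, 0], 0.64]])

```text
time_s: 2.5
tcp_pos: [0.4637, -0.2467, 0.2224]
eef_rot: [-1.261, -2.877, -0.0]
force: [-0.8, -0.3, -0.4]
finger_gap: 0.0562
grasp_force: 0.0
```

Request:
send_rows(series=[[[3.6, 2.3, 0], [0, 0, 0], 0.64], [[3.6, 2.3, 0], [0, 0, 0], 0.64], [[3.6, 2.3, 0], [0, 0, 0], 0.64], [[3.6, 2.3, 0], [0, 0, 0], 0.64], [[3.6, 2.3, 0], [0, 0, 0], 0.64], [[3.6, 2.3, 0], [0, 0, 0], 0.64], [[3.6, 2.3, 0], [0, 0, 0], 0.64], [[3.6, 2.3, 0], [0, 0, 0], 0.64], [[0, 0, 0], [0, 0, 0], 0.64]])

```text
time_s: 3.4
tcp_pos: [0.4012, 0.0922, 0.2224]
eef_rot: [-1.253, -2.879, -0.002]
force: [0.5, -0.2, -0.1]
finger_gap: 0.0563
grasp_force: 0.0
```

Request:
send_rows(series=[[[0, -0.7, 4.3], [0, 0, 0], 0.64], [[0, 0, 4.3], [0, 0, 0], 0.64], [[0, 0, 4.3], [0, 0, 0], 0.64], [[0, 0, 4.3], [0, 0, 0], 0.64], [[0, 0, 3.0], [0, 0, 0], 0.64], [[0, 0, 1.5], [0, 0, 0], 0.64], [[0, 0, 0], [0, 0, 0], 0.64]])

```text
time_s: 4.1
tcp_pos: [0.3964, 0.0826, 0.0038]
eef_rot: [-1.26, -2.873, 0.003]
force: [0.1, 0.5, -0.2]
finger_gap: 0.0563
grasp_force: 0.0
```

```bash

python3 - <<'E'
from h import *
t=grab('top');s=grab('side');cv2.imwrite('pics/t2.png',t);cv2.imwrite('pics/s2.png',s)
a=np.hstack([crop(t,320,170,133,100,3),crop(s,220,225,133,100,3)])
b=np.hstack([crop(t,400,170,133//2,50,6),crop(s,325,305,133//2,50,6)])
cv2.imwrite('pics/c2.png',np.vstack([a,np.pad(b,((0,0),(0,a.shape[1]-b.shape[1]),(0,0)))]))
E
```

```text
(no output)
```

View pics/c2.png

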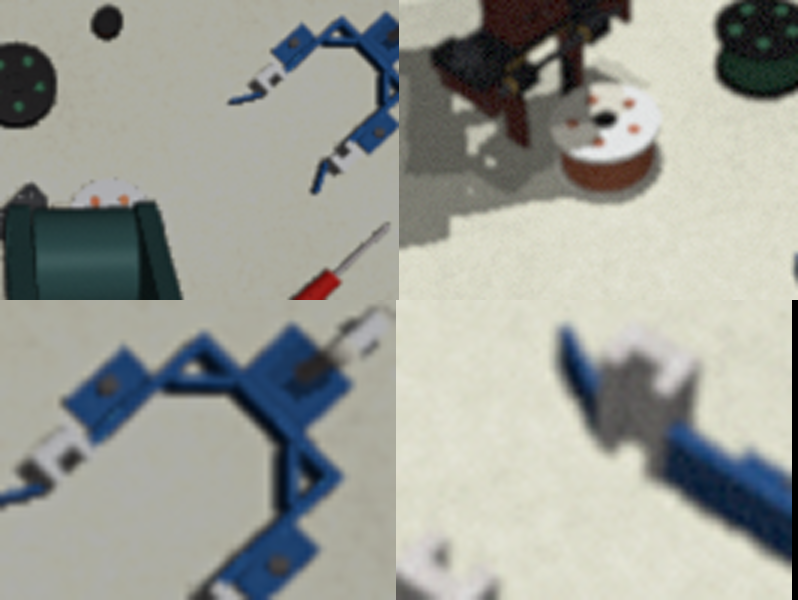

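The spool sits centred between the two fingers (side crop (605,120)), with the path to the mouth clear. Pushing.

Request:
send_rows(series=[[[-0.9, 0.1, 0], [0, 0, 0], 0.64], [[-0.9, 0.1, 0], [0, 0, 0], 0.64], [[-0.8, 0, 0], [0, 0, 0], 0.64], [[-0.7, -0.1, 0], [0, 0, 0], 0.64], [[-0.8, -0.28, 0], [0, 0, 0], 0.64], [[-0.8, -0.28, 0], [0, 0, 0], 0.64], [[-0.8, -0.28, 0], [0, 0, 0], 0.64], [[-0.8, -0.28, 0], [0, 0, 0], 0.64], [[-0.8, -0.28, 0], [0, 0, 0], 0.64], [[-0.8, -0.28, 0], [0, 0, 0], 0.64]])

```text
time_s: 5.2
tcp_pos: [0.4401, 0.0135, 0.0061]
eef_rot: [-1.261, -2.875, -0.001]
force: [-3.6, 8.6, 6.4]
finger_gap: 0.0563
grasp_force: 4.6
```

Request:
send_rows(series=[[[-0.8, -0.3, 0], [0, 0, 0], 0.64], [[-0.8, -0.3, 0], [0, 0, 0], 0.64], [[-0.8, -0.3, 0], [0, 0, 0], 0.64], [[-0.8, -0.3, 0], [0, 0, 0], 0.64], [[-0.8, -0.3, 0], [0, 0, 0], 0.64], [[-0.8, -0.3, 0], [0, 0, 0], 0.64], [[-0.8, -0.3, 0], [0, 0, 0], 0.64], [[-0.8, -0.3, 0], [0, 0, 0], 0.64], [[-0.4, -0.15, 0], [0, 0, 0], 0.64], [[0, 0, 0], [0, 0, 0], 0.64]])

```text
time_s: 6.2
tcp_pos: [0.4676, -0.0541, 0.006]
eef_rot: [-1.261, -2.875, -0.001]
force: [-3.3, 4.7, 4.4]
finger_gap: 0.0558
grasp_force: 3.0
```

```bash

python3 - <<'E'
from h import *
t=grab('top');s=grab('side');cv2.imwrite('pics/t3.png',t);cv2.imwrite('pics/s3.png',s)
cv2.imwrite('pics/c3.png',np.hstack([crop(t,340,150,133,150,3),crop(s,270,250,133,150,3)]))
for z,im in(('top',t),('side',s)): print(z,[b for b in blobs(im,(5,100,60),(18,255,255),20)[0]])
d=np.radians(-47.3);ex=np.array([np.cos(d),np.sin(d)]);ey=np.array([-ex[1],ex[0]])
r=env.read_state()['tcp_pos'][:2]-np.array([.602,-.2323]);print('tcp dock',r@ex,r@ey)
E
```

```text
top [([92, 0, 95, 32, 2902], [138.9, 15.2]), ([111, 0, 101, 68, 1421], [172.9, 47.6]), ([125, 0, 101, 90, 1020], [197.4, 63.0]), ([634, 107, 6, 61, 214], [637.3, 128.6]), ([575, 134, 7, 35, 145], [578.5, 150.5]), ([370, 148, 11, 7, 20], [374.2, 152.4]), ([580, 179, 4, 17, 54], [581.6, 186.7]), ([241, 213, 38, 12, 151], [259.4, 218.1]), ([619, 233, 16, 8, 46], [626.6, 236.2]), ([585, 237, 21, 6, 45], [593.4, 241.1]), ([264, 276, 9, 23, 83], [268.0, 288.0]), ([52, 336, 52, 64, 1667], [82.9, 363.1]), ([0, 353, 50, 47, 1415], [27.7, 376.2])]
side [([68, 2, 43, 76, 1710], [89.2, 32.2]), ([432, 127, 133, 151, 12739], [504.9, 196.4]), ([409, 178, 9, 3, 23], [412.7, 179.0]), ([386, 180, 9, 4, 21], [389.4, 181.3]), ([417, 190, 10, 5, 30], [421.4, 192.7]), ([394, 193, 9, 5, 28], [397.4, 195.5]), ([427, 206, 11, 3, 21], [431.2, 207.2]), ([225, 212, 22, 5, 69], [235.1, 213.8]), ([372, 266, 9, 8, 59], [376.2, 269.0]), ([415, 277, 16, 9, 86], [422.6, 281.8]), ([299, 311, 32, 14, 224], [314.8, 318.3])]
tcp dock -0.22207947488043508 0.02212834071864414
```

View pics/c3.png

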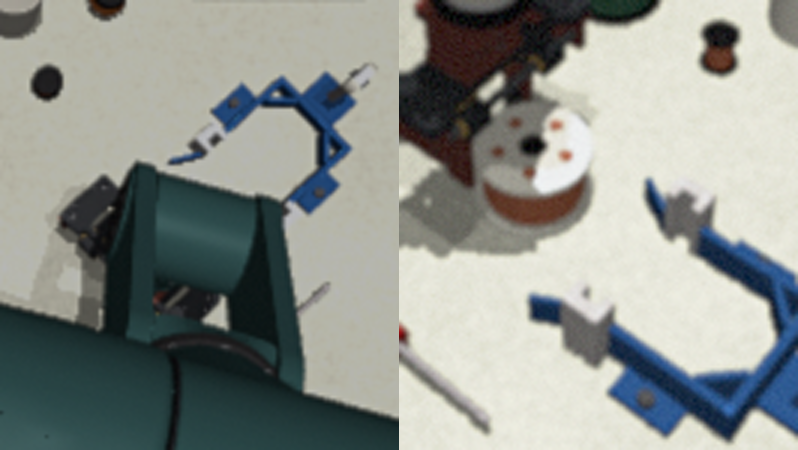

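The spool is upright at side (315,298), still in the fingers and lined up with the mouth.

Request:
send_rows(series=[[[-0.8, -0.31, 0], [0, 0, 0], 0.64], [[-0.8, -0.31, 0], [0, 0, 0], 0.64], [[-0.8, -0.31, 0], [0, 0, 0], 0.64], [[-0.8, -0.31, 0], [0, 0, 0], 0.64], [[-0.8, -0.31, 0], [0, 0, 0], 0.64], [[-0.8, -0.31, 0], [0, 0, 0], 0.64], [[-0.8, -0.31, 0], [0, 0, 0], 0.64], [[-0.8, 0, 0], [0, 0, 0], 0.64], [[-0.4, 0, 0], [0, 0, 0], 0.64], [[0, 0, 0], [0, 0, 0], 0.64]])

```text
time_s: 7.3
tcp_pos: [0.4964, -0.1181, 0.0057]
eef_rot: [-1.26, -2.873, -0.001]
force: [-5.2, 4.5, 7.5]
finger_gap: 0.0563
grasp_force: 4.5
```

```bash

python3 - <<'E'
from h import *
s=grab('side');cv2.imwrite('pics/s4.png',s)
d=np.radians(-47.3);ex=np.array([np.cos(d),np.sin(d)]);ey=np.array([-ex[1],ex[0]])
D=lambda p:np.array([(p[:2]-[.602,-.2323])@ex,(p[:2]-[.602,-.2323])@ey]).round(4)
print('prev spool',D(onz('side',(314.7,298.3),.05)),'tcp',D(env.read_state()['tcp_pos']))
cv2.imwrite('pics/c4.png',crop(s,290,270,133,100,6))
E
```

```text
prev spool [-0.1766  0.0235] tcp [-1.556e-01 -1.000e-04]
```

View pics/c4.png

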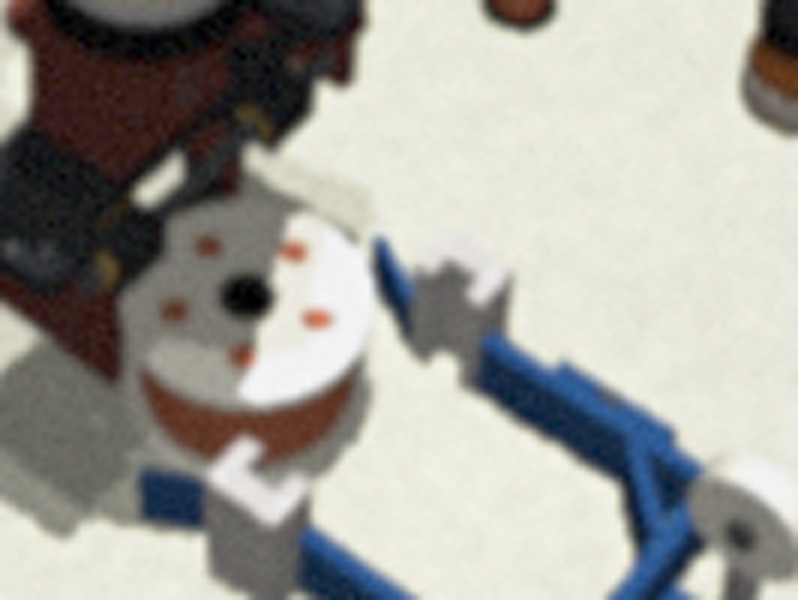

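The spool is upright at the mouth, hole at side (331,319.5), midway between the posts; grooves at side (366,316) and (334,349).

```bash

python3 - <<'E'
from h import *
d=np.radians(-47.3);ex=np.array([np.cos(d),np.sin(d)]);ey=np.array([-ex[1],ex[0]])
D=lambda p:np.array([(p[:2]-[.602,-.2323])@ex,(p[:2]-[.602,-.2323])@ey]).round(4)
for n,p in (('spool',(331.2,319.5)),('far',(366.2,316.3)),('near',(334.3,349))): print(n,D(onz('side',p,.05)))
E
```

```text
spool [-0.1097  0.0002]
far [-0.0562  0.0554]
near [-0.0582 -0.0539]
```

Request:
send_rows(series=[[[-0.8, 0, 0], [0, 0, 0], 0.64], [[-0.8, 0, 0], [0, 0, 0], 0.64], [[-0.8, 0, 0], [0, 0, 0], 0.64], [[-0.8, 0, 0], [0, 0, 0], 0.64], [[-0.8, 0, 0], [0, 0, 0], 0.64], [[-0.4, 0, 0], [0, 0, 0], 0.64], [[0, 0, 0], [0, 0, 0], 0.64]])

```text
time_s: 8.05
tcp_pos: [0.5265, -0.1506, 0.0056]
eef_rot: [-1.26, -2.873, -0.001]
force: [-4.1, 4.0, 5.3]
finger_gap: 0.0562
grasp_force: 4.5
```

Request:
send_rows(series=[[[-0.8, 0, 0], [0, 0, 0], 0.64], [[-0.8, 0, 0], [0, 0, 0], 0.64], [[-0.8, 0, 0], [0, 0, 0], 0.64], [[-0.8, 0, 0], [0, 0, 0], 0.64], [[-0.8, 0, 0], [0, 0, 0], 0.64], [[-0.8, 0, 0], [0, 0, 0], 0.64], [[-0.8, 0, 0], [0, 0, 0], 0.64], [[-0.3, 0, 0], [0, 0, 0], 0.64], [[-0.2, 0, 0], [0, 0, 0], 0.64], [[0, 0, 0], [0, 0, 0], 0.64]])

```text
time_s: 9.05
tcp_pos: [0.5672, -0.1947, 0.0056]
eef_rot: [-1.259, -2.872, -0.001]
force: [-5.5, 6.5, 5.9]
finger_gap: 0.0562
grasp_force: 5.5
```

Request:
send_rows(series=[[[-0.2, 0, 0], [0, 0, 0], 0.64], [[-0.2, 0, 0], [0, 0, 0], 0.64], [[0, 0, 0], [0, 0, 0], 0.64]])

```text
time_s: 9.35
tcp_pos: [0.5697, -0.1974, 0.0056]
eef_rot: [-1.259, -2.872, -0.001]
force: [-6.0, 6.6, 6.6]
finger_gap: 0.0565
grasp_force: 5.7
```

```bash

python3 - <<'E'
from h import *
s=grab('side');cv2.imwrite('pics/s5.png',s)
d=np.radians(-47.3);ex=np.array([np.cos(d),np.sin(d)]);ey=np.array([-ex[1],ex[0]])
D=lambda p:np.array([(p[:2]-[.602,-.2323])@ex,(p[:2]-[.602,-.2323])@ey]).round(4)
print('tcp',D(env.read_state()['tcp_pos']),env.read_state()['force'])
h=cv2.cvtColor(s,cv2.COLOR_BGR2HSV)
for b in blobs(s,(0,0,0),(180,255,60),10)[0]:
    if 340<b[1][0]<385 and 325<b[1][1]<365: print(b,D(onz('side',b[1],.05)))
print('expected seat px',pix('side',(.602,-.2323,.05)))
E
```

```text
tcp [-0.0475 -0.0001] [-6.4055106   7.0613905   7.48784702]
([368, 342, 9, 8, 53], [371.8, 345.8]) [-0.0041  0.0005]
expected seat px [373.33444924 347.03180635]
```

Request:
send_rows(series=[[[-0.2, 0, 0], [0, 0, 0], 0.64], [[-0.2, 0, 0], [0, 0, 0], 0.64], [[0, 0, 0], [0, 0, 0], 0.64]])

```text
time_s: 9.7
tcp_pos: [0.5724, -0.2004, 0.0056]
eef_rot: [-1.259, -2.872, -0.001]
force: [-6.1, 7.2, 6.3]
finger_gap: 0.0561
grasp_force: 5.7
```

```bash

python3 - <<'E'
from h import *
s=grab('side');cv2.imwrite('pics/s6.png',s)
d=np.radians(-47.3);ex=np.array([np.cos(d),np.sin(d)]);ey=np.array([-ex[1],ex[0]])
D=lambda p:np.array([(p[:2]-[.602,-.2323])@ex,(p[:2]-[.602,-.2323])@ey]).round(4)
print('tcp',D(env.read_state()['tcp_pos']),env.read_state()['force'])
for b in blobs(s,(0,0,0),(180,255,60),10)[0]:
    if 340<b[1][0]<385 and 325<b[1][1]<365: print(b,D(onz('side',b[1],.05)))
cv2.imwrite('pics/c6.png',crop(s,310,295,120,90,6))
E
```

```text
tcp [-0.0435 -0.0001] [-6.0299899   6.3817463   6.59197779]
([370, 344, 8, 7, 51], [373.5, 346.9]) [0.0001 0.0005]
```

View pics/c6.png

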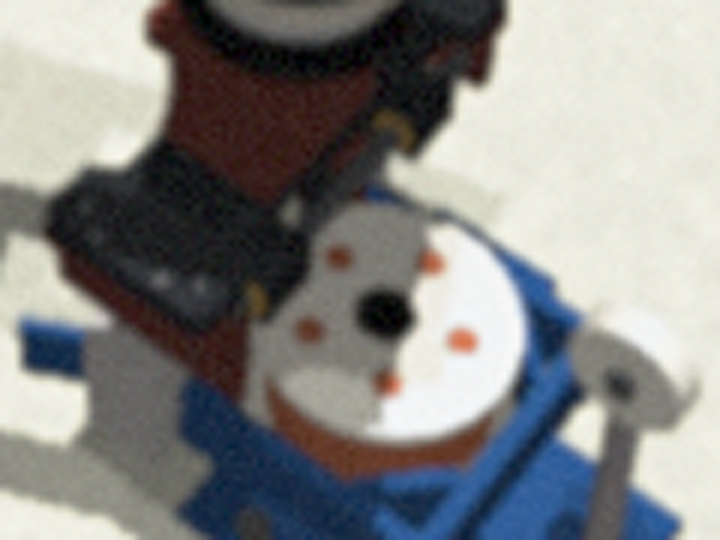

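The spool is home: hole at side (373.5,347), 0–1 mm from the computed seat, and upright. Backing off and rising.

Request:
send_rows(series=[[[1, 0, 0], [0, 0, 0], 0.64], [[1, 0, 0], [0, 0, 0], 0.64], [[0, 0, -3], [0, 0, 0], 0.64], [[0, 0, -4.5], [0, 0, 0], 0.64], [[0, 0, -4.5], [0, 0, 0], 0.64], [[0, 0, -4.5], [0, 0, 0], 0.64], [[0, 0, -4.5], [0, 0, 0], 0.64], [[0, 0, -4.5], [0, 0, 0], 0.45], [[0, 0, -3], [0, 0, 0], 0.45]])

```text
time_s: 10.65
tcp_pos: [0.5626, -0.1877, 0.2945]
eef_rot: [1.259, 2.873, -0.001]
force: [0.0, -0.1, 0.5]
finger_gap: 0.0432
grasp_force: 0.0
```

```bash

python3 - <<'E'
from h import *
t=grab('top');s=grab('side');cv2.imwrite('pics/t7.png',t);cv2.imwrite('pics/s7.png',s)
st=env.read_state();print(st['tcp_pos'],st['time_s'],st['qpos'].round(2))
# keeper+hook: subpixel crops, larger
a=np.hstack([crop(t,235,185,66,75,6),crop(s,265,130,67,75,6)])
b=crop(t,395,165,100,40,4)
cv2.imwrite('pics/c7.png',a)
E
```

```text
[ 0.56437462 -0.18851119  0.29621764] 10.75 [-0.44  0.29  1.43 -0.    1.41 -1.18]
```

View pics/c7.png

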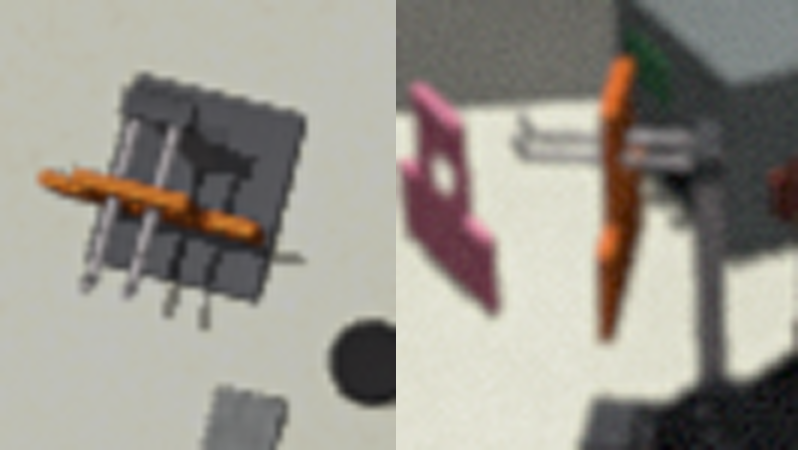

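The crop shows the orange keeper's tab top edge from about top (248,214.7) to (266.7,219.2), and its panel ends at top (241.7,215) and (278.7,224.2). The prong tips are at top (250,232) and (256.7,233.7).

```bash

python3 - <<'E'
from h import *
T=lambda x,y:(235+x/6,185+y/6); Sd=lambda x,y:(265+(x-396)/6,130+y/6)
def hd(a,b): v=(b-a)[:2]; return np.degrees(np.arctan2(v[1],v[0])).round(1),np.linalg.norm(v).round(4)
a=onz('top',T(78,180),.225);b=onz('top',T(190,204),.225);print('tab',a.round(4),b.round(4),((a+b)/2).round(4),hd(b,a))
a=onz('top',T(42,180),.165);b=onz('top',T(264,235),.165);print('panel',((a+b)/2).round(4),hd(b,a))
p=[onz('top',T(*q),.202) for q in((90,285),(132,293))]; r=[onz('top',T(*q),.193) for q in((132,125),(176,128))]
print('tips',p[0].round(4),p[1].round(4),np.linalg.norm(p[0]-p[1]));print('prong hd',hd(p[0],r[0]),hd(p[1],r[1]))
m=(p[0]+p[1])/2; print('tipmid',m)
c=[onz('top',T(*q),.012)[:2] for q in((137,75),(305,118),(258,300),(98,262))]
print('base',np.mean(c,0).round(4),hd(c[3],c[0]),hd(c[2],c[1]),hd(c[1],c[0]),hd(c[2],c[3]))
print('tri tab far top corner / panel', [tri(T(78,178),Sd(624,62)),tri(T(190,203),Sd(610,95))])
for q in((624,62),(612,95)): print('side tab top z.225',onz('side',Sd(*q),.225).round(4))
E
```

```text
tab [0.5179 0.3549 0.225 ] [0.5067 0.3014 0.225 ] [0.5123 0.3281 0.225 ] (np.float64(78.2), np.float64(0.0546))
panel [0.5116 0.3277 0.165 ] (np.float64(76.4), np.float64(0.1147))
tips [0.4698 0.3514 0.202 ] [0.466  0.3311 0.202 ] 0.020657359258657707
prong hd (np.float64(-11.7), np.float64(0.081)) (np.float64(-12.2), np.float64(0.0836))
tipmid [0.4679011  0.34128757 0.202     ]
base [0.5395 0.3241] (np.float64(-9.9), np.float64(0.1079)) (np.float64(-13.2), np.float64(0.1058)) (np.float64(75.9), np.float64(0.0986)) (np.float64(77.0), np.float64(0.0923))
tri tab far top corner / panel [(array([0.51982977, 0.35472312, 0.22607272]), np.float64(0.002264232808335277)), (array([0.50770162, 0.29975039, 0.23764207]), np.float64(0.0038181546417793135))]
side tab top z.225 [0.5211 0.3571 0.225 ]
side tab top z.225 [0.5123 0.3241 0.225 ]
```

Request:
send_rows(series=[[[0, 0, 0], [0, 0, 7.8], 0.45], [[0, 0, 0], [0, 0, 7.8], 0.45], [[0, 0, 0], [0, 0, 7.8], 0.45], [[0, 0, 0], [0, 0, 7.8], 0.45], [[0, 0, 0], [0, 0, 7.8], 0.45], [[0, 0, 0], [0, 0, 7.8], 0.45], [[0, 0, 0], [0, 0, 7.9], 0.45], [[0, 0, 0], [0, 0, 0], 0.45]])

```text
time_s: 11.55
tcp_pos: [0.561, -0.187, 0.2893]
eef_rot: [-2.442, -1.974, 0.001]
force: [0.5, 0.5, -1.0]
finger_gap: 0.0394
grasp_force: 0.0
```

Request:
send_rows(series=[[[4.1, -1.3, 0], [0, 0, 0], 0.45], [[4.1, -1.3, 0], [0, 0, 0], 0.45], [[4.1, -1.3, 0], [0, 0, 0], 0.45], [[4.1, -1.3, 0], [0, 0, 0], 0.45], [[4.1, -1.3, 0], [0, 0, 0], 0.45], [[4.1, -1.3, 0], [0, 0, 0], 0.45], [[4.1, -1.3, 0], [0, 0, 0], 0.45], [[4.1, -1.3, 0], [0, 0, 0], 0.45], [[4.1, -1.3, 0], [0, 0, 0], 0.45], [[4.1, -1.3, 0], [0, 0, 0], 0.45]])

```text
time_s: 12.55
tcp_pos: [0.5192, 0.2424, 0.2899]
eef_rot: [-2.438, -1.982, 0.001]
force: [0.0, 0.2, 0.4]
finger_gap: 0.0392
grasp_force: 0.0
```

Request:
send_rows(series=[[[4.2, -1.4, 0], [0, 0, 0], 0.45], [[4.2, -1.4, 0], [0, 0, 0], 0.45], [[0, 0, 0], [0, 0, 0], 0.45], [[0, 0, 0], [0, 0, 0], 0.45]])

```text
time_s: 12.95
tcp_pos: [0.5095, 0.3293, 0.2897]
eef_rot: [2.437, 1.983, -0.002]
force: [0.2, -0.2, -0.2]
finger_gap: 0.0394
grasp_force: 0.0
```

Request:
send_rows(series=[[[0, 0.25, 3], [0, 0, 0], 0.45], [[0, 0, 3], [0, 0, 0], 0.45], [[0, 0, 2], [0, 0, 0], 0.45], [[0, 0, 1.0], [0, 0, 0], 0.45], [[0, 0, 0], [0, 0, 0], 0.45]])

```text
time_s: 13.45
tcp_pos: [0.5119, 0.3266, 0.1992]
eef_rot: [-2.442, -1.976, 0.005]
force: [0.6, -0.4, 0.5]
finger_gap: 0.0394
grasp_force: 0.0
```

```bash

python3 - <<'E'
from h import *
t=grab('top');s=grab('side');cv2.imwrite('pics/t8.png',t);cv2.imwrite('pics/s8.png',s)
cv2.imwrite('pics/c8.png',np.hstack([crop(t,225,170,80,90,5),crop(s,260,110,80,90,5)]))
st=env.read_state();print(st['tcp_pos'],st['force'])
E
```

```text
[0.51331387 0.32781788 0.20146234] [-0.05693966  0.22641216 -0.39959881]
```

View pics/c8.png

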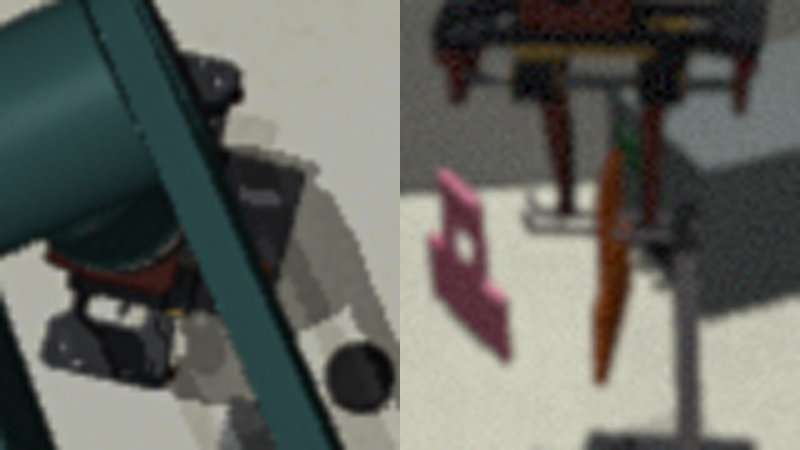

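The side crop shows the fingers straddling the tab, tips at (565,212) and (650,222), just above the prongs and clear of the post. Closing.

Request:
send_rows(series=[[[0, 0, 0], [0, 0, 0], 0.0], [[0, 0, 0], [0, 0, 0], 0.0], [[0, 0, 0], [0, 0, 0], 0.0], [[0, 0, 0], [0, 0, 0], 0.0], [[0, 0, 0], [0, 0, 0], 0.0], [[0, 0, 0], [0, 0, 0], 0.0]], force=30)

```text
time_s: 14.15
tcp_pos: [0.5128, 0.3285, 0.2011]
eef_rot: [-2.442, -1.977, -0.001]
force: [0.3, -0.9, 1.4]
finger_gap: 0.0077
grasp_force: 30.0
```

Request:
send_rows(series=[[[0, 0, -0.5], [0, 0, 0], 0.0], [[0, 0, -0.5], [0, 0, 0], 0.0], [[0, 0, -0.5], [0, 0, 0], 0.0], [[0, 0, 0], [0, 0, 0], 0.0], [[0, 0, 0], [0, 0, 0], 0.0]])

```text
time_s: 14.65
tcp_pos: [0.5127, 0.3283, 0.2159]
eef_rot: [2.442, 1.976, 0.001]
force: [0.4, -0.2, -1.6]
finger_gap: 0.008
grasp_force: 30.0
```

```bash

python3 - <<'E'
from h import *
t=grab('top');s=grab('side');cv2.imwrite('pics/t9.png',t);cv2.imwrite('pics/s9.png',s)
cv2.imwrite('pics/c9.png',np.hstack([crop(s,285,120,50,70,8)]))
st=env.read_state();print(st['tcp_pos'],st['force'],st['finger_gap'])
E
```

```text
[0.51248359 0.32823007 0.21554322] [ 0.83109695 -0.31584071 -1.753301  ] 0.00800619824341127
```

View pics/c9.png

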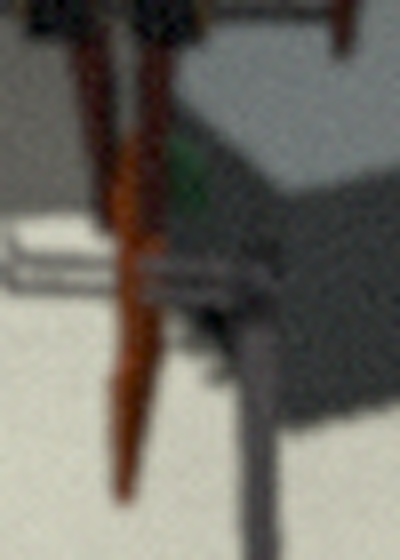

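The keeper is gripped (8.0 mm gap, about 1.7 N weight) and lifted 15 mm, with the prongs inside its window. Sliding it off along the prongs.

Request:
send_rows(series=[[[0, -1, 0], [0, 0, 0], 0.0], [[0, -1.5, 0], [0, 0, 0], 0.0], [[0, -1.5, 0], [0, 0, 0], 0.0]])

```text
time_s: 15.05
tcp_pos: [0.4717, 0.3368, 0.2154]
eef_rot: [-2.442, -1.976, 0.001]
force: [0.0, -0.4, -1.4]
finger_gap: 0.0079
grasp_force: 30.0
```

Request:
send_rows(series=[[[0, -1.2, 0], [0, 0, 0], 0.0], [[0, -1.2, 0], [0, 0, 0], 0.0], [[0, -1.2, 0], [0, 0, 0], 0.0], [[0, -1.2, 0], [0, 0, 0], 0.0]])

```text
time_s: 15.45
tcp_pos: [0.4255, 0.347, 0.2158]
eef_rot: [-2.442, -1.977, -0.0]
force: [-0.1, 0.0, -0.6]
finger_gap: 0.008
grasp_force: 30.0
```

Request:
send_rows(series=[[[0, 0, -2.5], [0, 0, 0], 0.0], [[0, 0, -4], [0, 0, 0], 0.0], [[0, 0, -4], [0, 0, 0], 0.0], [[0, 0, 0], [0, 0, 7.1], 0.0], [[0, 0, 0], [0, 0, 7.1], 0.0], [[0, 0, 0], [0, 0, 7.1], 0.0], [[0, 0, 0], [0, 0, 7.0], 0.0], [[0, 0, 0], [0, 0, 7.0], 0.0], [[0, 0, 0], [0, 0, 0], 0.0]])

```text
time_s: 16.35
tcp_pos: [0.4261, 0.3467, 0.3207]
eef_rot: [-2.927, -1.141, -0.0]
force: [0.1, -0.3, -0.7]
finger_gap: 0.0078
grasp_force: 30.0
```

Request:
send_rows(series=[[[-2.2, 4.0, 0], [0, 0, 0], 0.0], [[-2.2, 4.0, 0], [0, 0, 0], 0.0], [[-2.2, 4.0, 0], [0, 0, 0], 0.0], [[-2.2, 4.0, 0], [0, 0, 0], 0.0], [[-2.2, 4.0, 0], [0, 0, 0], 0.0], [[-2.2, 4.0, 0], [0, 0, 0], 0.0], [[-2.2, 4.0, 0], [0, 0, 0], 0.0], [[-2.2, 4.0, 0], [0, 0, 0], 0.0], [[-2.2, 4.0, 0], [0, 0, 0], 0.0], [[-2.2, 4.0, 0], [0, 0, 0], 0.0]])

```text
time_s: 17.35
tcp_pos: [0.5359, -0.0982, 0.3208]
eef_rot: [2.924, 1.148, 0.001]
force: [-0.2, 0.4, -1.3]
finger_gap: 0.008
grasp_force: 30.0
```

Request:
send_rows(series=[[[-2.2, 4.0, 0], [0, 0, 0], 0.0], [[-2.0, 4.0, 0], [0, 0, 0], 0.0], [[0, 0, 4], [0, 0, 0], 0.0], [[0, 0, 4], [0, 0, 0], 0.0], [[0, 0, 3], [0, 0, 0], 0.0], [[0, 0, 0], [0, 0, 0], 0.0], [[0, 0, 0], [0, 0, 0], 0.0]])

```text
time_s: 18.05
tcp_pos: [0.5593, -0.1836, 0.211]
eef_rot: [-2.925, -1.145, 0.001]
force: [-0.4, -0.5, -0.2]
finger_gap: 0.008
grasp_force: 30.0
```

Request:
send_rows(series=[[[-0.1, 0.7, 2], [0, 0, 0], 0.0], [[0, 0, 2.5], [0, 0, 0], 0.0], [[0, 0, 1.5], [0, 0, 0], 0.0], [[0, 0, 0], [0, 0, 0], 0.0], [[0, 0, 0], [0, 0, 0], 0.0]])

```text
time_s: 18.55
tcp_pos: [0.5647, -0.1902, 0.1527]
eef_rot: [2.924, 1.143, 0.003]
force: [0.0, -0.3, -0.5]
finger_gap: 0.008
grasp_force: 30.0
```

```bash

python3 - <<'E'
from h import *
s=grab('side');cv2.imwrite('pics/s10.png',s);t=grab('top');cv2.imwrite('pics/t10.png',t)
d=np.radians(-47.3);ex=np.array([np.cos(d),np.sin(d)]);ey=np.array([-ex[1],ex[0]])
D=lambda p:np.array([(p[:2]-[.602,-.2323])@ex,(p[:2]-[.602,-.2323])@ey]).round(4)
st=env.read_state();print(st['tcp_pos'],D(st['tcp_pos']))
zb=st['tcp_pos'][2]-.086
for n,im in(('side',s),('top',t)):
    bl,m=blobs(im,(4,130,50),(20,255,255),25)
    bl=[b for b in bl if (300<b[1][0]<400 and 240<b[1][1]<380) or (n=='top' and 390<b[1][0]<460 and 170<b[1][1]<250)];print(n,bl)
    if n=='side':
        mm=np.zeros_like(m);mm[240:380,295:410]=m[240:380,295:410]
        p=np.argwhere(mm)[:,::-1]; h=cv2.convexHull(p.astype(np.int32))[:,0]; ap=cv2.approxPolyDP(h,2.0,True)[:,0]; print('hull',ap.tolist())
        for y in range(p[:,1].min(),p[:,1].max()+1,3):
            xs=p[p[:,1]==y][:,0]; print(y,xs.min(),xs.max(),len(xs),end='; ')
def K(x,y,z): q=np.array([.602,-.2323])+x*ex+y*ey; return pix('side',(*q,zb+z)).round(1)
print('\nexpected corners', [K(x,y,z).tolist() for x,y,z in[(-.0617,-.056,0),(-.0617,.056,0),(-.0617,.056,.05),(-.0617,-.056,.05),(-.0537,.056,0),(-.0537,-.056,0)]])
E
```

```text
[ 0.56478809 -0.19020941  0.15287879] [-0.0562  0.0012]
side [([331, 240, 19, 16, 62], [338.9, 247.6]), ([347, 244, 9, 11, 37], [351.6, 248.6]), ([351, 252, 12, 8, 28], [356.5, 255.1]), ([336, 282, 34, 60, 781], [352.2, 312.4]), ([356, 362, 34, 12, 106], [371.7, 369.3])]
hull [[332, 240], [367, 244], [398, 278], [389, 368], [386, 371], [367, 373], [336, 341], [312, 249]]
240 332 332 1; 243 332 346 6; 246 331 354 9; 249 312 353 11; 252 313 362 8; 255 345 360 10; 258 338 372 9; 261 344 375 3; Traceback (most recent call last):
  File "<stdin>", line 14, in <module>
    return umr_minimum(a, axis, None, out, keepdims, initial, where)
ValueError: zero-size array to reduction operation minimum which has no identity
```

```bash

python3 - <<'E'
from h import *
d=np.radians(-47.3);ex=np.array([np.cos(d),np.sin(d)]);ey=np.array([-ex[1],ex[0]])
D=lambda p:np.array([(p[:2]-[.602,-.2323])@ex,(p[:2]-[.602,-.2323])@ey]).round(4)
st=env.read_state();T=st['tcp_pos'];zb=T[2]-.086;c=D(T)
s=cv2.imread('pics/s10.png')
m=cv2.inRange(cv2.cvtColor(s,cv2.COLOR_BGR2HSV),(4,110,40),(20,255,255));n,l,ss,cc=cv2.connectedComponentsWithStats(m)
k=[i for i in range(1,n) if ss[i,4]>400 and 340<cc[i][0]<365 and 300<cc[i][1]<330][0]
ct=max(cv2.findContours((l==k).astype(np.uint8),0,1)[0],key=cv2.contourArea)
print('poly',cv2.approxPolyDP(ct,2.0,True)[:,0].tolist())
def K(x,y,z): q=np.array([.602,-.2323])+(c[0]+x)*ex+(c[1]+y)*ey; return pix('side',(*q,zb+z)).round(1).tolist()
for x in(-.004,.004): print(x,[(y,z,K(x,y,z)) for y,z in[(-.056,0),(.056,0),(.056,.05),(-.056,.05)]])
E
```

```text
poly [[362, 274], [357, 279], [361, 283], [358, 284], [360, 286], [357, 287], [353, 283], [354, 288], [346, 293], [345, 317], [335, 328], [337, 342], [368, 309], [369, 294], [362, 296], [362, 282], [359, 281]]
-0.004 [(-0.056, 0, [333.3, 343.5]), (0.056, 0, [365.6, 309.7]), (0.056, 0.05, [366.8, 293.6]), (-0.056, 0.05, [333.5, 327.3])]
0.004 [(-0.056, 0, [336.5, 345.7]), (0.056, 0, [368.6, 311.5]), (0.056, 0.05, [370.0, 295.4]), (-0.056, 0.05, [336.8, 329.4])]
```

Request:
send_rows(series=[[[-0.08, -0.15, 0.8], [0, 0, 0], 0.0], [[0, 0, 0.6], [0, 0, 0], 0.0], [[0, 0, 0.3], [0, 0, 0], 0.0], [[0, 0, 0.3], [0, 0, 0], 0.0], [[0, 0, 0.3], [0, 0, 0], 0.0], [[0, 0, 0], [0, 0, 0], 0.0]])

```text
time_s: 19.25
tcp_pos: [0.5613, -0.189, 0.1271]
eef_rot: [-2.926, -1.143, 0.001]
force: [1.1, 0.0, -1.1]
finger_gap: 0.0079
grasp_force: 30.0
```

Request:
send_rows(series=[[[0, 0, 0.3], [0, 0, 0], 0.0], [[0, 0, 0.3], [0, 0, 0], 0.0], [[0, 0, 0], [0, 0, 0], 0.0]])

```text
time_s: 19.55
tcp_pos: [0.5613, -0.189, 0.1212]
eef_rot: [-2.926, -1.143, 0.001]
force: [-0.7, -0.2, -1.7]
finger_gap: 0.0078
grasp_force: 30.0
```

Request:
send_rows(series=[[[0, 0, 0.4], [0, 0, 0], 0.0], [[0, 0, 0.4], [0, 0, 0], 0.0], [[0, 0, 0], [0, 0, 0], 0.0]])

```text
time_s: 19.85
tcp_pos: [0.5612, -0.1889, 0.1129]
eef_rot: [-2.925, -1.143, 0.001]
force: [-0.2, -0.3, -1.8]
finger_gap: 0.0081
grasp_force: 30.0
```

Request:
send_rows(series=[[[0, 0, 0.4], [0, 0, 0], 0.0], [[0, 0, 0.4], [0, 0, 0], 0.0], [[0, 0, 0.4], [0, 0, 0], 0.0], [[0, 0, 0.4], [0, 0, 0], 0.0], [[0, 0, 0], [0, 0, 0], 0.0]])

```text
time_s: 20.35
tcp_pos: [0.5611, -0.1889, 0.0969]
eef_rot: [-2.925, -1.142, 0.001]
force: [0.0, 1.0, -0.6]
finger_gap: 0.0078
grasp_force: 30.0
```

Request:
send_rows(series=[[[0, 0, 0.3], [0, 0, 0], 0.0], [[0, 0, 0.3], [0, 0, 0], 0.0], [[0, 0, 0.2], [0, 0, 0], 0.0], [[0, 0, 0], [0, 0, 0], 0.0]])

```text
time_s: 20.75
tcp_pos: [0.5614, -0.189, 0.0893]
eef_rot: [-2.926, -1.143, 0.001]
force: [-0.0, 1.2, -1.8]
finger_gap: 0.0079
grasp_force: 30.0
```

Request:
send_rows(series=[[[0, 0, 0.2], [0, 0, 0], 0.0], [[0, 0, 0.2], [0, 0, 0], 0.0], [[0, 0, 0], [0, 0, 0], 0.0]])

```text
time_s: 21.05
tcp_pos: [0.562, -0.1892, 0.0862]
eef_rot: [2.926, 1.143, 0.001]
force: [-0.3, 0.3, 3.2]
finger_gap: 0.0079
grasp_force: 30.0
```

Request:
send_rows(series=[[[0, 0, 0.2], [0, 0, 0], 0.0], [[0, 0, 0], [0, 0, 0], 0.0]])

```text
time_s: 21.25
tcp_pos: [0.5623, -0.1895, 0.0861]
eef_rot: [2.925, 1.142, 0.002]
force: [-4.4, 1.8, 19.1]
finger_gap: 0.0078
grasp_force: 30.0
```

The keeper touched bottom exactly at the expected height (TCP 0.086, 19 N). Releasing and rising.

Request:
send_rows(series=[[[0, 0, -0.1], [0, 0, 0], 0.0], [[0, 0, 0], [0, 0, 0], 0.35], [[0, 0, 0], [0, 0, 0], 0.35], [[0, 0, 0], [0, 0, 0], 0.35], [[0, 0, 0], [0, 0, 0], 0.35], [[0, 0, -2], [0, 0, 0], 0.35], [[0, 0, -4], [0, 0, 0], 0.35], [[0, 0, -4], [0, 0, 0], 0.35], [[0, 0, -4], [0, 0, 0], 0.35], [[0, 0, -3], [0, 0, 0], 0.35]])

```text
time_s: 22.25
tcp_pos: [0.5622, -0.1894, 0.2572]
eef_rot: [2.925, 1.142, 0.002]
force: [0.3, -0.8, -0.0]
finger_gap: 0.0304
grasp_force: 0.0
```

Request:
send_rows(series=[[[4, -1, 0], [0, 0, 0], 0.35], [[4, -1, 0], [0, 0, 0], 0.35], [[4, -1, 0], [0, 0, 0], 0.35], [[4, -1, 0], [0, 0, 0], 0.35], [[0, 0, 0], [0, 0, 0], 0.35], [[0, 0, 0], [0, 0, 0], 0.35]])

```text
time_s: 22.85
tcp_pos: [0.6521, -0.0506, 0.254]
eef_rot: [-2.925, -1.146, 0.002]
force: [-0.8, -0.5, 0.1]
finger_gap: 0.0309
grasp_force: 0.0
```

```bash

python3 - <<'E'
from h import *
s=grab('side');cv2.imwrite('pics/s11.png',s)
d=np.radians(-47.3);ex=np.array([np.cos(d),np.sin(d)]);ey=np.array([-ex[1],ex[0]])
D=lambda p:np.array([(p[:2]-[.602,-.2323])@ex,(p[:2]-[.602,-.2323])@ey]).round(4)
print(env.read_state()['tcp_pos'],env.read_state()['finger_gap'])
m=cv2.inRange(cv2.cvtColor(s,cv2.COLOR_BGR2HSV),(4,130,50),(20,255,255));n,l,ss,cc=cv2.connectedComponentsWithStats(m)
for k in range(1,n):
    if ss[k,4]>30 and 300<cc[k][0]<400 and 260<cc[k][1]<390:
        ct=max(cv2.findContours((l==k).astype(np.uint8),0,1)[0],key=cv2.contourArea)
        print(ss[k],'poly',cv2.approxPolyDP(ct,1.5,True)[:,0].tolist())
def K(x,y,z): q=np.array([.602,-.2323])+(-.0577+x)*ex+(.0004+y)*ey; return pix('side',(*q,z)).round(1).tolist()
print('tab top exp',[K(x,y,.11) for x in(-.004,.004) for y in(-.028,.028)])
for b in blobs(s,(0,0,0),(180,255,60),10)[0]:
    if 340<b[1][0]<385 and 325<b[1][1]<365: print('hole',b,D(onz('side',b[1],.05)))
E
```

```text
[ 0.65162871 -0.05153508  0.25413442] 0.03080892351394906
[372 266   9   8  57] poly [[373, 266], [372, 270], [378, 273], [380, 266]]
[334 303  34  52 626] poly [[360, 303], [343, 319], [343, 338], [334, 347], [335, 349], [338, 347], [342, 348], [343, 354], [349, 347], [353, 335], [365, 327], [367, 316], [361, 317], [359, 315]]
[356 362  35  11 101] poly [[356, 362], [366, 372], [386, 371], [390, 366], [374, 371], [364, 368]]
tab top exp [[341.4, 320.5], [358.0, 303.7], [344.7, 322.6], [361.2, 305.6]]
hole ([370, 344, 9, 7, 42], [373.8, 347.0]) [0.0007 0.0007]
```

The keeper's tab top lands where it should (side (343,319)–(360,303), within about 2 px of upright and all the way down). The spool's hole is still less than 1 mm from the seat. Handing in.

```bash
python3 -c "
from station import env
print(env.sign_off())"
```

```text
the job is handed in; nothing more can be done
None
```

The job is handed in, with no verdict returned: by my last measurement the copper spool is home within about 1 mm of the seat, the orange keeper stands fully down in the slot, and I saw no contact with the other items, though I did not re-measure them at the end.

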